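# Throw the panel-jig toggle clamp with the extension bar

## Task

Close the toggle clamp on the gluing jig so that it holds the clear breeder box against its fence: slip the hollow end of the square extension bar fully home over the clamp's short handle stub, and with the bar swing the handle until you feel it go over its dead point, without leaning hard on the stop just behind it. Then draw the bar off so that the handle stays locked by itself, and lay the bar flat on the bench clear of the jig. Work the clamp only with the bar, never with the fingers, and leave the other things on the bench where they are.

Things in the scene. Friction and masses are not known exactly. Their poses are not given: they have to be found in the camera images.
- clamp: Fixed plywood jig plate, 130 mm wide (x), 325 mm long (y -275 to +50), 10 mm thick, with a steel toggle clamp lying flat (up to 80 mm high) and a clear open breeder box 105 x 85 x 50 mm before a plywood fence. Origin on the bench under the clamp's vertical hinge axis; z up; the plunger pushes the box along -y.
- handle (a joint): Clamp handle angle about its vertical hinge, rad; 0 open stop, grows clockwise from above. It rests between 0 and 0.35 at first. It springs back towards open with up to 1.2 N m; this fades to none at the dead point, at 0.55 to 0.95, not shown: feel it. Beyond, it pulls itself on (up to 0.25 N m) to a hard stop 0.09 past the dead point, and stays. Over about 15 N at the bar's centre damages it.
- hinge (a point): On the handle's vertical hinge axis at the height of the stub's centre line, 62 mm above the bench; its x axis points outward along the stub and turns with the handle (at joint 0 it is 128 degrees counter-clockwise of the clamp's x axis). A hub of 17 mm radius, 28 mm high, surrounds it.
- stub_end (a point): Outer end of the clamp handle's stub: a bare level round steel stub, 14 mm in diameter with a hemispherical end, reaching from the hub to this point 75 mm from the hinge axis. x axis outward along the stub.
- bar_mid (a point): Centre of the loose extension bar: plain aluminium square tube 190 mm long (x), 24 x 24 mm, about 0.2 kg, lying flat at the start, z up. Its +x end is an open square socket 16 x 16 mm inside, 50 mm deep; the other end is solid. Fully home on the stub, its mouth is 25 mm and its centre 120 mm from the hinge axis.
- socket_floor (a point): Centre of the closed floor inside the bar's socket, 45 mm from the bar's centre towards the open end (+x) and 50 mm inside the mouth. It meets the stub's end when the bar is fully home.
- scraper: Grey plastic algae scraper with a T-shaped steel-edged head, 195 mm long, handle 22 x 14 mm, head at +x. Bystander; it lies on one of the two places where the bar can lie.
- jar: Amber glass jar, 68 mm in diameter and 85 mm high. Bystander.
- airstone: Black round airstone 32 mm in diameter and 22 mm high. Bystander.
- feeding_ring: Blue plastic feeding ring, 80 mm in diameter, 10 mm high. Bystander.
- tweezers: Steel aquascaping tweezers lying flat, 220 mm long (along x), 7 mm high. Bystander.
- tongs: Curved steel plant tongs lying flat, 190 mm long (along x), 7 mm high. Bystander.
- spare_box: Loose clear plastic breeder box 130 x 100 x 60 mm, open above. Bystander.

How it is judged (in metres and radians):
On the way, in this order (a step that is already met when the one before it is completed fails the run):
1. the bar's socket is fully home on the stub (floor within 4 mm of the stub's end) while the handle is still open (below 0.45 rad) (distance between socket_floor and stub_end below 0.004 m and value of joint handle below 0.45 rad), for 0.2 s.
2. the handle is thrown beyond 0.5 rad, with the bar still on it (floor within 15 mm of the stub's end) (value of joint handle above 0.5 rad and distance between socket_floor and stub_end below 0.015 m), for 0.2 s.
At the end, for the whole second after the job is handed in: The clamp handle stays thrown by itself, above 0.5 rad (it springs open if it was not taken past the dead point), and the bar lies flat and still on the bench (its centre and socket floor below 16 mm height), off the stub by more than 60 mm and not touching the jig (value of joint handle above 0.5 rad and height (world z) of each of bar_mid, socket_floor below 0.016 m and horizontal distance between socket_floor and stub_end above 0.06 m and contact force between bar and clamp below 0.1 N and linear speed of bar below 0.02 m/s).
It fails at once if fingers push the clamp or jig (over 3 N) (contact force between the fingers and clamp above 3 N).
It fails at once if the rest of the arm touches the clamp or jig (contact force between the arm and clamp above 3 N).
It fails at once if the bar is forced against the clamp (over 45 N) (contact force between bar and clamp above 45 N).
It fails at once if a bystander is moved by more than 30 mm (distance of any of scraper, jar, airstone, feeding_ring, tweezers, tongs, spare_box from where it was at the start of the episode above 0.03 m).
It also fails if it takes over 72 s, if anything falls off the work surface, if the arm or the gripper's body presses on something with over 40 N, if the wrist force passes 120 N, or if a joint passes its speed limit or range.

## Robot

A 6-joint arm with a two-finger parallel gripper is mounted at the origin on the work surface. World frame = base frame: x ahead of the robot, y to its left, z up, the work surface at z = 0. Lengths are in mm, angles in rad, forces in N, time in s.
With the tool pointing down it reaches from about 400 to 925 mm from the base axis. Payload 12.5 kg.
Tool frame: the origin (TCP) lies midway between the tips of the shut fingers; the grasp point (between the pads) lies 19 mm behind it (env.grip_depth is the distance from the TCP to the grasp point, in mm); z points along the fingers, x is the direction in which the jaws open and shut, and the axes are right-handed (so a half turn about z gives the same grasp; the last joint's range is limited). The gripper opens to 95 mm and grips with 3 to 60 N. Pads are 20 mm wide; open, the fingers measure 119 mm over their backs; the gripper's body (75 mm by 180 mm) begins 59 mm behind the grasp point.
Start: joints at [1.061, 0.491, 1.559, -0, 1.092, -0.106], TCP at [245.559, 574.762, 183.861] pointing down, gripper open.
Joint ranges: [-3.1, 3.1], [-0.84, 2.19], [0.05, 2.79], [-1.13, 4.28], [0.06, 2.93], [-2.69, 2.69]. Speed limits (rad/s): [2.22, 2.22, 2.79, 3.14, 3.14, 3.14].

## Interface

Orientations are given as a unit quaternion [w, x, y, z].
In Python, from bench import env gives the robot as it stands.
- The arm moves only by the shell command python3 -m handwheel 'ROWS' [FORCE]. ROWS is text: rows parted by semicolons, each of 7 numbers parted by spaces: the turn, a rotation vector about the tool's x, y, z in rad, then the shift along the tool's x, y, z in mm, then the closure, from -1 (fully open) to 1 (shut). In form: ax ay az x y z claw; .... A call has exactly 8 rows; each row is the pose to reach, as a shift and turn from the pose commanded when the call began, along the tool's axes at that moment; what a row does not reach only later rows make up. A row lasts 1/8 s, in which the tool goes at most 62.5 mm and 10.7 degrees, less where a joint would pass 70% of its speed; a pose out of reach is approached as far as the arm can. A call with a gripper value outside its range is refused whole. The fingers move at their own pace and stop on an object; FORCE is the grip in N (left out, the last holds). Time passes only in rows, so rows that repeat a pose let the fingers close, or fill a call up. It gives the time, the measured TCP pose, the force and the opening at its end, in the units of the state.
- env.get_obs(): the state, without advancing time (a new reading comes with each control period).
- env.snapshot(name): name is "side" or "top"; returns a dict with "color" (420x560x3 uint8, blue, green, red), "fov_y" (degrees; the focal length in pixels is half the picture's height over the tangent of half this angle, whatever the lens; pixels are square), "cx", "cy" (the principal point, pixels), "T" (4x4, takes a point from camera to world coordinates). Camera axes: x right, y down, z forward; pixel columns grow to the right and rows downward; lengths in mm; the calibration is good to about 2 mm. A picture is of the moment at which its call begins. There is no depth.
- env.hand_in(): hands the job in, once; it reports no verdict.
The state is a dict: "time": time; "joint_positions": joint angles; "dq": joint speeds; "tau": joint torques, N m; "tool_pos": TCP position; "eef_rot": TCP orientation; "wrist_force": force on the tool from outside, world axes, zero at the start; "moment": the same for the moment, N m; "opening": finger opening in mm.
Only numpy, scipy, OpenCV 4.12 (cv2) and the standard library are available. Lean on these libraries where they do the work, as an engineer would, in place of code of your own. Each camera call takes 0.05 s, during which the arm holds its last target. There are 200 camera calls.

## Working session

There is one attempt and no reset: what is moved stays moved. The work goes in short steps, Python scripts to look and compute and a shell command to move; the robot and the scene stay as the last step left them, time stands still between calls to the robot, and variables do not carry over. Pictures are saved under pics/ and viewed, about 8 in all and at most 12, crops included, and the job is handed in when it is done.

```bash
ls; mkdir -p pics; python3 - <<'E'
from bench import env
import cv2
for n in("top","side"):
    s=env.snapshot(n); cv2.imwrite(f"pics/{n}0.png",s["color"]); print(n,s["fov_y"],s["cx"],s["cy"],s["T"])
o=env.get_obs(); print(o)
E
```

```text
pics
top 53.153851282773395 279.66994980033104 203.28315406693193 [[-2.27022892e-03 -9.92565890e-01  1.21687302e-01  4.24321424e+02]
 [-9.99983169e-01  2.90305866e-03  5.02341892e-03 -9.60932837e+01]
 [-5.33933965e-03 -1.21673849e-01 -9.92555775e-01  1.29053864e+03]
 [ 0.00000000e+00  0.00000000e+00  0.00000000e+00  1.00000000e+00]]
side 43.489183571691484 280.09904867107014 213.16139616412707 [[ 8.14745028e-01 -2.93914237e-01  4.99804922e-01 -5.75004761e+01]
 [-5.79769858e-01 -4.01695883e-01  7.08877514e-01 -1.02939809e+03]
 [-7.57961400e-03 -8.67326259e-01 -4.97682339e-01  7.33965541e+02]
 [ 0.00000000e+00  0.00000000e+00  0.00000000e+00  1.00000000e+00]]
{'time': 0.1, 'joint_positions': array([ 1.06137981e+00,  4.91500603e-01,  1.55942521e+00,  2.80771781e-05,
        1.09169609e+00, -1.05609897e-01]), 'dq': array([ 0.00123134, -0.00118036, -0.00166166, -0.0014051 ,  0.00052687,
       -0.00109685]), 'tau': array([ 2.30617392e-03, -6.13618755e+01, -2.58605200e+01,  6.93683303e-02,
        4.70125373e-02, -1.00900672e-04]), 'tool_pos': array([245.4250228 , 574.51133505, 183.30674035]), 'eef_rot': array([ 2.25617382e-04,  8.34545740e-01,  5.50938420e-01, -4.62698536e-04]), 'wrist_force': array([0.14845598, 0.07146707, 0.38516343]), 'moment': array([-0.00106486,  0.00068492, -0.02886728]), 'opening': 95.09939658718577}
```

View pics/top0.png

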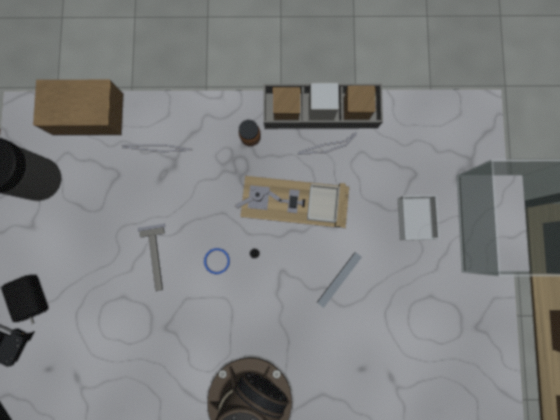

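View pics/side0.png

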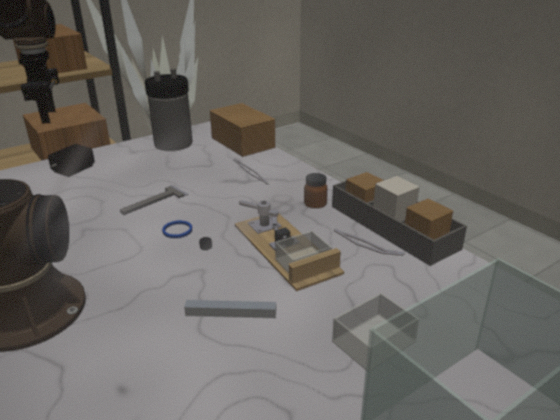

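The top view shows the bar near (340,280), the clamp near (257,197) and the scraper at (155,260). In the side view the bar is at (230,309). I'll enlarge the clamp and bar.

```bash
cat > h.py <<'E'
from bench import env
import cv2, numpy as np
def K(s): return s["color"].shape[0]/2/np.tan(np.radians(s["fov_y"])/2)
def ray(s,u,v):
    d=np.array([(u-s["cx"])/K(s),(v-s["cy"])/K(s),1.]); return s["T"][:3,3],s["T"][:3,:3]@d
def pt(s,u,v,z):
    o,d=ray(s,u,v); return o+d*(z-o[2])/d[2]
def proj(s,p):
    q=s["T"][:3,:3].T@(np.asarray(p,float)-s["T"][:3,3]); return q[:2]/q[2]*K(s)+[s["cx"],s["cy"]]
def tri(s1,p1,s2,p2):
    o1,d1=ray(s1,*p1);o2,d2=ray(s2,*p2)
    t=np.linalg.lstsq(np.c_[d1,-d2],o2-o1,rcond=None)[0]
    a=o1+t[0]*d1;b=o2+t[1]*d2; return (a+b)/2,np.linalg.norm(a-b)
def crop(s,u0,v0,w,h,k): return cv2.resize(s["color"][v0:v0+h,u0:u0+w],None,fx=k,fy=k,interpolation=cv2.INTER_CUBIC)
E
python3 - <<'E'
from h import *
t=env.snapshot("top");s=env.snapshot("side")
a=np.zeros((600,800,3),np.uint8)
a[:300,:400]=crop(t,230,170,50,38,8)[:300,:400]; a[:300,400:]=crop(s,230,185,80,60,5)
a[300:,:400]=crop(t,310,245,60,60,5)[:300,:300].repeat(1,0) if 0 else crop(t,305,242,80,60,5); a[300:,400:]=crop(s,180,285,100,75,4)
cv2.imwrite("pics/c1.png",a)
for n,i,(u0,v0,u1,v1),z in(("top",t,(305,245,370,310),24),):
    g=i["color"][v0:v1,u0:u1]; gr=cv2.cvtColor(g,cv2.COLOR_BGR2HSV)
    bg=np.median(g.reshape(-1,3),0); m=(np.abs(g.astype(float)-bg).sum(2)>45).astype(np.uint8)
    c=max(cv2.findContours(m,0,1)[0],key=cv2.contourArea); r=cv2.minAreaRect(c); b=cv2.boxPoints(r)+[u0,v0]
    print(r,b); P=[pt(i,*q,12) for q in b]; print(np.round(P)); print("mid",np.mean(P,0))
E
```

```text
((33.3270263671875, 34.756507873535156), (16.272409439086914, 63.06645965576172), 44.11859130859375) [[310.53431606 296.73023987]
 [354.43776703 251.45480347]
 [366.11973572 262.78277588]
 [322.21628571 308.05821228]]
[[ 300. -181.   12.]
 [ 434. -315.   12.]
 [ 400. -350.   12.]
 [ 267. -216.   12.]]
mid [ 349.91236593 -265.41724371   12.        ]
```

View pics/c1.png

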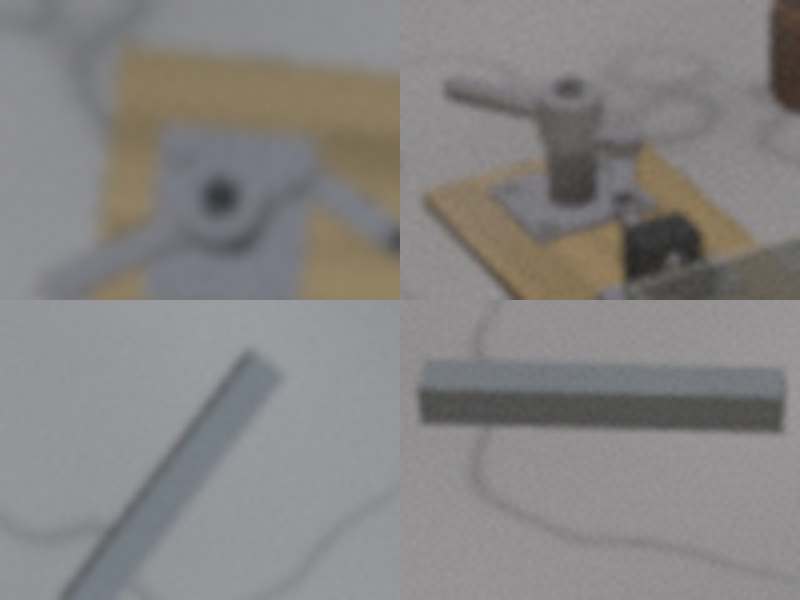

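The top crop puts the hub near px (257,194) and the stub end near (236,205). Neither view shows the bar's end faces, so I'll find the open end once the bar is lifted. Next I measure with colour masks.

```bash
python3 - <<'E'
from h import *
t=env.snapshot("top");s=env.snapshot("side")
def mask(i,box,lo,hi):
    u0,v0,u1,v1=box; g=cv2.cvtColor(cv2.GaussianBlur(i["color"],(3,3),0),cv2.COLOR_BGR2HSV)[v0:v1,u0:u1]
    m=cv2.inRange(g,lo,hi); m=cv2.morphologyEx(m,cv2.MORPH_CLOSE,np.ones((3,3)))
    c=max(cv2.findContours(m,0,1)[0],key=cv2.contourArea); return (c.reshape(-1,2)+[u0,v0]).astype(np.float32)
h=cv2.cvtColor(t["color"],cv2.COLOR_BGR2HSV)
print("hsv bar",h[278:283,338:343].reshape(-1,3).mean(0),"bench",h[300:310,350:360].reshape(-1,3).mean(0),"ply",h[182:185,260:280].reshape(-1,3).mean(0))
c=mask(t,(305,240,375,315),(90,38,40),(115,255,255))
r=cv2.minAreaRect(c);b=cv2.boxPoints(r);P=np.array([pt(t,*q,24) for q in b]);print("bar",r,np.round(b,1).tolist());print(P.round(1)[:,:2].tolist(),P.mean(0).round(1),[np.linalg.norm(P[i]-P[i-1]).round(1) for i in range(4)])
hull=mask(t,(230,165,360,240),(10,60,60),(30,255,255))
r=cv2.minAreaRect(hull);b=cv2.boxPoints(r);P=np.array([pt(t,*q,10) for q in b]);print("ply",r,np.round(b,1).tolist());print(P.round(1)[:,:2].tolist(),[np.linalg.norm(P[i]-P[i-1]).round(1) for i in range(4)])
H=pt(t,256.8,193.9,78);print("hub",H, "stub end", pt(t,235.8,205.2,62), "tri",tri(t,(235.8,205.2),s,(230+48/5,185+86/5)))
print("hub tri",tri(t,(256.8,193.9),s,(230+168/5,185+87/5)))
E
```

```text
hsv bar [104.28  26.76 131.6 ] bench [110.46   8.85 151.55] ply [ 19.73333333  77.35       137.7       ]Traceback (most recent call last):
  File "<stdin>", line 9, in <module>
  File "<stdin>", line 6, in mask
ValueError: max() iterable argument is empty
```

```bash
cat >> h.py <<'E'
def mask(i,box,lo,hi):
    u0,v0,u1,v1=box; g=cv2.cvtColor(cv2.GaussianBlur(i["color"],(3,3),0),cv2.COLOR_BGR2HSV)[v0:v1,u0:u1]
    m=cv2.morphologyEx(cv2.inRange(g,lo,hi),cv2.MORPH_CLOSE,np.ones((3,3)))
    c=max(cv2.findContours(m,0,1)[0],key=cv2.contourArea); return (c.reshape(-1,2)+[u0,v0]).astype(np.float32)
def rect(i,c,z):
    b=cv2.boxPoints(cv2.minAreaRect(c)); P=np.array([pt(i,*q,z) for q in b])
    print(np.round(b,1).tolist(),P.round(1)[:,:2].tolist(),P.mean(0).round(1),[np.linalg.norm(P[j]-P[j-1]).round(1) for j in range(4)])
    return P
E
python3 - <<'E'
from h import *
t=env.snapshot("top");s=env.snapshot("side")
print("bar");rect(t,mask(t,(305,240,375,315),(90,18,40),(125,255,255)),22)
print("ply");rect(t,mask(t,(230,165,360,240),(10,45,60),(30,255,255)),10)
print("hub", pt(t,256.8,193.9,78), "stub end", pt(t,235.8,205.2,62), "tri",tri(t,(235.8,205.2),s,(230+48/5,185+86/5)))
print("hub tri",tri(t,(256.8,193.9),s,(230+168/5,185+87/5)))
E
```

```text
bar
[[316.3999938964844, 302.5], [354.6000061035156, 251.5], [361.5, 256.6000061035156], [323.20001220703125, 307.70001220703125]] [[283.8, -197.5], [433.5, -314.2], [418.1, -334.4], [268.9, -217.6]] [ 351.1 -265.9   22. ] [np.float64(25.1), np.float64(189.8), np.float64(25.4), np.float64(189.5)]
ply
[[240.39999389648438, 218.10000610351562], [243.89999389648438, 175.6999969482422], [348.3999938964844, 184.39999389648438], [344.8999938964844, 226.6999969482422]] [[535.9, 30.7], [667.6, 21.0], [639.6, -301.9], [508.7, -288.4]] [ 588.  -134.6   10. ] [np.float64(320.2), np.float64(132.0), np.float64(324.2), np.float64(131.5)]
hub [600.76835558 -23.26085414  78.        ] stub end [569.62431547  39.49209231  62.        ] tri (array([567.77961976,  40.74180083,  60.48894709]), np.float64(4.583876033940453))
hub tri (array([600.46887368, -22.98042569,  77.21918703]), np.float64(0.9447077872592615))
```

Measurements agree with the given sizes. The bar came out at 190 x 25, with its mid at (351,-266) and its axis at -38°. The plate yaw is about -4.9°, the hinge about (600,-23), and the stub angle about 116.6°, which gives a joint of about 0.11. Next, a row calculator and the move to above the bar.

```bash
cat >> h.py <<'E'
def rows(*targets, start=None):
    """targets: (x,y,z,phi_deg); prints az x y z of each from the present pose (tool down)"""
    o=env.get_obs(); p=np.array(o["tool_pos"]); w,x,y,z=o["eef_rot"]; f=2*np.arctan2(y,x)
    if start: p=np.array(start[:3],float); f=np.radians(start[3])
    f0=f; X=np.array([np.cos(f),np.sin(f),0]);Y=np.array([np.sin(f),-np.cos(f),0])
    for t in targets:
        d=np.array(t[:3])-p; a=(f-np.radians(t[3])+np.pi)%(2*np.pi)-np.pi
        print("az %.4f  xyz %.1f %.1f %.1f"%(a,d@X,d@Y,-d[2]))
def st():
    o=env.get_obs(); w,x,y,z=o["eef_rot"]
    print("t %.2f"%o["time"],"tcp",np.round(o["tool_pos"],1),"phi %.2f"%((np.degrees(2*np.arctan2(y,x))+180)%360-180),"F",np.round(o["wrist_force"],1),"M",np.round(o["moment"],2),"op %.1f"%o["opening"],"q",np.round(o["joint_positions"],2), "tilt",np.round([w,z],4))
E
python3 - <<'E'
from h import *
st(); S=(245.56,574.76,183.86,66.86)
rows((600,200,150,66.86),(351,-266,130,52),start=S)
S=(600,200,150,66.86)
rows((351,-266,120,52),start=S)
E
```

```text
t 0.40 tcp [245.5 574.7 183.8] phi 66.87 F [ 0.3 -0.8  0.1] M [ 0.04  0.   -0.03] op 95.1 q [ 1.06  0.49  1.56 -0.    1.09 -0.11] tilt [ 0.     -0.0001]
az 0.0000  xyz -205.3 473.2 33.9
az 0.2594  xyz -731.7 427.4 53.9
az 0.2594  xyz -526.4 -45.8 30.0
```

```bash
R="";python3 -m handwheel '0 0 0 -205.3 473.2 33.9 -1; 0 0 0 -205.3 473.2 33.9 -1; 0 0 0 -205.3 473.2 33.9 -1; 0 0 0 -205.3 473.2 33.9 -1; 0 0 0 -205.3 473.2 33.9 -1; 0 0 0 -205.3 473.2 33.9 -1; 0 0 0 -205.3 473.2 33.9 -1; 0 0 0 -400 455 45 -1' 40; python3 -c "
from h import *
st();rows((351,-266,120,52),(351,-266,3,52))"
```

```text
time: 1.4
tool_pos: [537.7, 194.4, 150.0]
eef_rot: [0.0, 0.835, 0.551, 0.001]
wrist_force: [0.3, -0.9, -0.3]
opening: 95.2
t 1.40 tcp [537.7 194.4 150. ] phi 66.82 F [ 0.3 -0.9 -0.3] M [ 0.01 -0.02  0.01] op 95.2 q [ 0.23  0.45  1.73 -0.    0.96 -0.93] tilt [0.0002 0.0006]
az 0.2587  xyz -496.7 9.5 30.0
az 0.2587  xyz -496.7 9.5 147.0
```

```bash
python3 -m handwheel '0 0 0.1 -200 20 30 -1; 0 0 0.2587 -496.7 9.5 30 -1; 0 0 0.2587 -496.7 9.5 30 -1; 0 0 0.2587 -496.7 9.5 30 -1; 0 0 0.2587 -496.7 9.5 30 -1; 0 0 0.2587 -496.7 9.5 30 -1; 0 0 0.2587 -496.7 9.5 30 -1; 0 0 0.2587 -496.7 9.5 30 -1' ; python3 -c "
from h import *
st();rows((351,-266,120,52),(351,-266,3,52))"
```

```text
time: 2.4
tool_pos: [347.8, -266.3, 120.9]
eef_rot: [0.0, 0.899, 0.439, 0.0]
wrist_force: [1.4, 0.2, 0.0]
opening: 94.9
t 2.40 tcp [ 347.8 -266.3  120.9] phi 52.03 F [1.4 0.2 0. ] M [ 0.01 -0.05  0.01] op 94.9 q [-0.8   0.32  2.07  0.    0.75 -1.71] tilt [0.0004 0.0002]
az 0.0005  xyz 2.2 2.3 0.9
az 0.0005  xyz 2.2 2.3 117.9
```

```bash
python3 -m handwheel '0 0 0 2 2 60 -1; 0 0 0 2 2 105 -1; 0 0 0 2 2 117 -1; 0 0 0 2 2 117.5 -1; 0 0 0 2 2 117.5 1; 0 0 0 2 2 117.5 1; 0 0 0 2 2 117.5 1; 0 0 0 2 2 117.5 1' 40; python3 -c "
from h import *
st()"
```

```text
time: 3.4
tool_pos: [351.7, -264.1, 3.6]
eef_rot: [0.0, 0.899, 0.439, 0.0]
wrist_force: [-0.3, -0.5, 0.5]
opening: 60.3
t 3.40 tcp [ 351.7 -264.1    3.6] phi 52.05 F [-0.3 -0.5  0.5] M [-0.04  0.03 -0.01] op 60.3 q [-0.79  0.55  2.17  0.    0.42 -1.7 ] tilt [0.0003 0.0001]
```

```bash
python3 -m handwheel '0 0 0 0 0 0 1; 0 0 0 0 0 0 1; 0 0 0 0 0 0 1; 0 0 0 0 0 0 1; 0 0 0 0 0 0 1; 0 0 0 0 0 0 1; 0 0 0 0 0 0 1; 0 0 0 0 0 0 1' 50; python3 -c "
from h import *
st();rows((351.7,-264,120,20))"
```

```text
time: 4.4
tool_pos: [351.6, -264.0, 3.2]
eef_rot: [-0.0, 0.899, 0.439, 0.0]
wrist_force: [-0.8, -0.4, 0.1]
opening: 0.1
t 4.40 tcp [ 351.6 -264.     3.2] phi 52.04 F [-0.8 -0.4  0.1] M [-0.06 -0.   -0.07] op 0.1 q [-0.79  0.55  2.17  0.    0.42 -1.7 ] tilt [-0.  0.]
az 0.5592  xyz 0.1 0.1 -116.8
```

The fingers shut on nothing, so I need to look.

```bash
python3 - <<'E'
from h import *
t=env.snapshot("top");s=env.snapshot("side")
a=np.zeros((600,800,3),np.uint8)
a[:,:400]=crop(t,290,210,100,150,4); a[:,400:]=crop(s,160,230,133,200,3)[:,:399].repeat(1,0) if 0 else cv2.resize(s["color"][220:400,160:280],(400,600))
cv2.imwrite("pics/c2.png",a)
print(proj(t,(351,-266,3)),proj(s,(351,-266,3)))
E
```

```text
[338.24088379 279.06604889] [230.61900953 311.55446177]
```

View pics/c2.png

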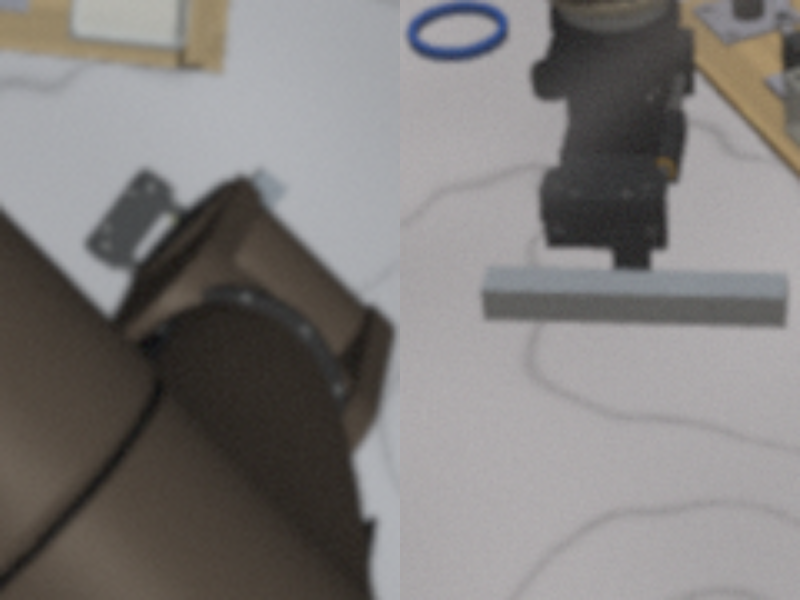

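```bash
python3 - <<'E'
from h import *
t=env.snapshot("top");s=env.snapshot("side"); st()
for z in (3,24,40,62,80): print(z,proj(s,(351.6,-264,z)).round(1),proj(t,(351.6,-264,z)).round(1))
n=np.array([np.cos(np.radians(52)),np.sin(np.radians(52)),0])
for k in(-12,12):
  for z in(0,24): print(k,z,proj(s,np.array([351,-266,z])+k*n).round(1))
# side-view column through bar at u=224: luminance
g=cv2.cvtColor(s["color"],cv2.COLOR_BGR2GRAY)
for u in(222,238,215,250): print(u,g[285:325,u].tolist())
E
```

```text
t 4.60 tcp [ 351.6 -264.     3.3] phi 52.04 F [0.5 0.6 0.3] M [-0.01  0.02  0.02] op 0.2 q [-0.79  0.55  2.17  0.    0.42 -1.7 ] tilt [0.     0.0001]
3 [230.4 310.9] [337.6 278.9]
24 [229.8 303.2] [338.5 279.3]
40 [229.4 297.1] [339.2 279.6]
62 [228.8 288.7] [340.3 280. ]
80 [228.3 281.6] [341.1 280.4]
-12 0 [230.  316.5]
-12 24 [229.3 307.5]
12 0 [231.4 308.9]
12 24 [230.8 300.1]
222 [40, 42, 45, 47, 44, 44, 41, 47, 52, 90, 128, 156, 162, 164, 163, 157, 142, 140, 141, 144, 140, 138, 130, 110, 100, 93, 93, 96, 94, 93, 94, 121, 155, 164, 167, 168, 167, 168, 170, 168]
238 [44, 49, 42, 49, 43, 45, 37, 45, 48, 85, 134, 161, 168, 169, 168, 158, 144, 142, 140, 142, 141, 142, 132, 123, 101, 94, 93, 98, 95, 93, 97, 104, 139, 163, 174, 167, 168, 169, 169, 171]
215 [44, 43, 41, 40, 42, 48, 43, 42, 62, 120, 160, 167, 165, 168, 164, 155, 140, 134, 139, 139, 139, 141, 126, 103, 94, 94, 93, 91, 91, 90, 97, 122, 154, 167, 167, 167, 169, 166, 168, 168]
250 [167, 169, 167, 166, 170, 169, 169, 169, 168, 169, 168, 172, 167, 168, 171, 166, 151, 145, 138, 141, 140, 142, 142, 127, 105, 92, 93, 92, 95, 96, 92, 100, 133, 164, 172, 169, 174, 173, 173, 171]
```

The bar's measured edges match the prediction, so the TCP should be on the bar. I'll lift and look at what happened.

```bash
python3 -m handwheel '0 0 0 0 0 -40 1; 0 0 0 0 0 -80 1; 0 0 0 0 0 -117 1; 0 0 0 0 0 -117 1; 0 0 0 0 0 -117 1; 0 0 0 0 0 -117 1; 0 0 0 0 0 -117 1; 0 0 0 0 0 -117 1'; python3 - <<'E'
from h import *
st()
t=env.snapshot("top");s=env.snapshot("side")
a=np.zeros((600,800,3),np.uint8)
a[:,:400]=crop(t,290,210,100,150,4); a[:,400:]=cv2.resize(s["color"][180:360,170:290],(400,600))
cv2.imwrite("pics/c3.png",a)
for z in(120,139,198):print(proj(s,(351.6,-264,z)))
E
```

```text
time: 5.6
tool_pos: [351.5, -263.9, 119.8]
eef_rot: [-0.0, 0.899, 0.439, -0.0]
wrist_force: [-0.2, 0.0, 0.1]
opening: 0.3
t 5.60 tcp [ 351.5 -263.9  119.8] phi 52.04 F [-0.2  0.   0.1] M [-0.    0.02 -0.05] op 0.3 q [-0.79  0.32  2.07  0.    0.75 -1.7 ] tilt [-0.0005 -0.0001]
[227.1835049 265.5878349]
[226.63114584 257.74543784]
[224.85024742 232.46023209]
```

View pics/c3.png

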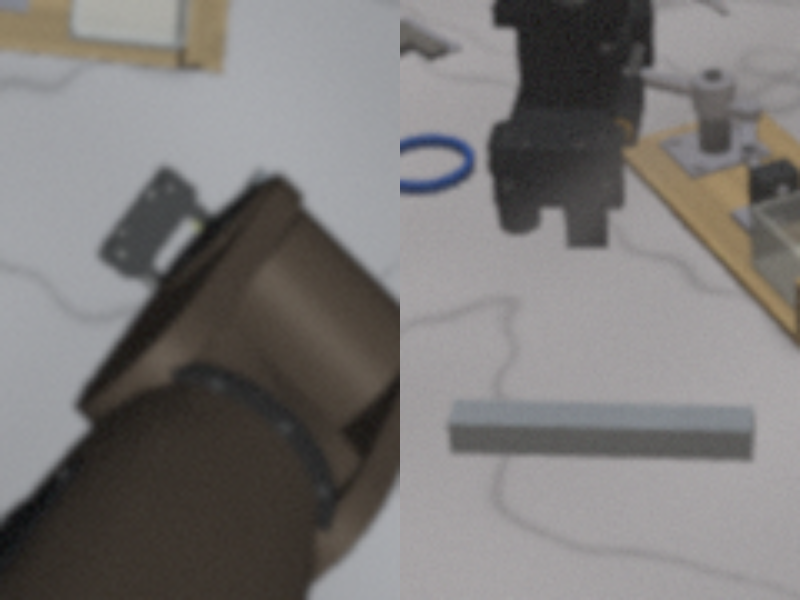

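The shut finger tip appears near px (226,253) in the side view, but the reported TCP projects to (227,266). The tips may really be about 30 mm higher than reported. I can check this for free against the start picture, where the gripper was seen at another elevation.

```bash
python3 - <<'E'
from h import *
s=env.snapshot("side"); i=cv2.imread("pics/side0.png")
n=np.array([np.cos(np.radians(66.9)),np.sin(np.radians(66.9)),0])
for k in(-50,0,50):
  for z in(184,213,262): print(k,z,proj(s,np.array([245.5,574.7,z])+k*n).round(1))
g=cv2.cvtColor(i,cv2.COLOR_BGR2GRAY)
print(g[90:135:3,24:72:3])
p=np.array([351.5,-263.9,119.8]);o,d=ray(s,226.1,253.5);
for z in(120,130,140,150):
  q=o+d*(z-o[2])/d[2]; print(z,(q-p).round(1))
cv2.imwrite("pics/c4.png",crop(s,0,0,160,120,5)*0+cv2.resize(i[60:180,0:160],(800,600),interpolation=cv2.INTER_CUBIC))
E
```

```text
-50 184 [ 48.6 132.7]
-50 213 [ 46.3 123.2]
-50 262 [ 42.3 106.6]
0 184 [ 51.3 126.7]
0 213 [ 49.1 117.4]
0 262 [ 45.2 101.2]
50 184 [ 53.8 121.1]
50 213 [ 51.7 111.9]
50 262 [48. 96.]
[[ 18  24  16  26  26  21  26  26  22  53  98  95  94  93  93  95]
 [ 31  26  19  26  15  30  21  25  22  33  93  94  99  92  92  93]
 [ 42  30  22  11  24  20  30  26  20  27  94  95  96  98  97  91]
 [ 60  28  31  30  24  19  27  26  17  22  93  94  93  97  97  98]
 [ 96  97 100  98  56  19  20  34  32  24  76  95  97  92  97  92]
 [ 96  97  96  96  82  26  25  19  31  30  65  98  98  96  96  94]
 [ 97  98 101  95  96  26  17  31  21  27  42  92  90  86  87  91]
 [ 94 100 100  97  97  33  21  26  37  39  46  86  86  91  93  92]
 [ 92  93  91  88  90  67  14  12  59  93  85  88  92  90  94  95]
 [ 72  89  88  86  88  77  16  24  40  89  87  89  89  93  93  91]
 [ 66  70  86  94  87  93  38  13  31  88  91  88  91  89  90  89]
 [ 80  49  81  92  90  92  59  61  64  84  93  90  86  90  90  93]
 [ 91  50  51  85  86  89  88  87  91  91  91  93  90  90  84  73]
 [ 97  54  53  49  84  90  88  93  92  87  82  64  61  50  56  60]
 [ 94  67  50  47  58  81  72  58  61  63  64  57  59  56  55  58]]
120 [20.1 38.3  0.2]
130 [13.1 25.2 10.2]
140 [ 6.1 12.1 20.2]
150 [-0.9 -1.  30.2]
```

View pics/c4.png

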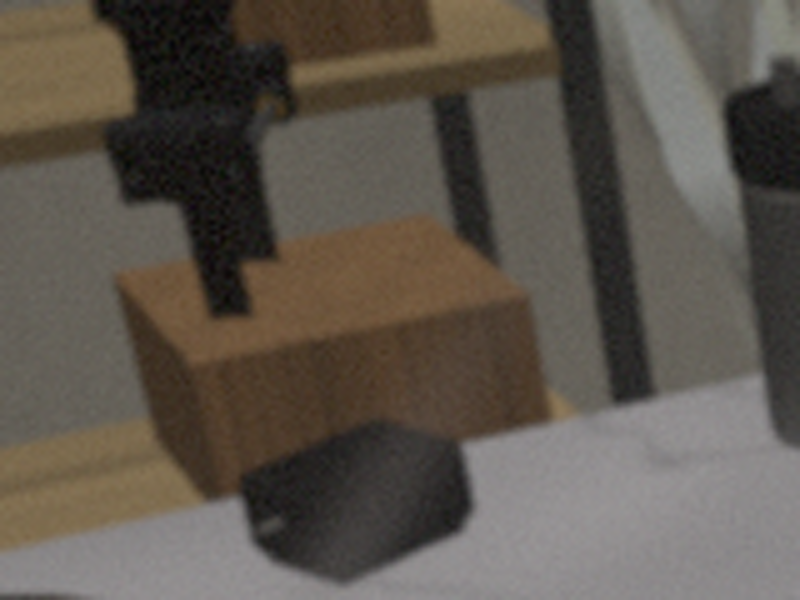

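The open tips at (46,122.6) and (51.6,111.6) match the reported xy and a height 29 mm above the reported TCP. That makes two views giving a z offset of about +29.5 mm with xy correct. I'll open, go down in steps and watch the force.

```bash
python3 -c "
from bench import env
print(env.grip_depth)"; python3 -m handwheel '0 0 0 0 0 0 -1; 0 0 0 0 0 0 -1; 0 0 0 0 0 0 -1; 0 0 0 0 0 0 -1; 0 0 0 0 0 10 -1; 0 0 0 0 0 60 -1; 0 0 0 0 0 110 -1; 0 0 0 0 0 125 -1' 50;  python3 -m handwheel '0 0 0 0 0 2 -1; 0 0 0 0 0 4 -1; 0 0 0 0 0 6 -1; 0 0 0 0 0 8 -1; 0 0 0 0 0 10 -1; 0 0 0 0 0 12 -1; 0 0 0 0 0 12 -1; 0 0 0 0 0 12 -1'
```

```text
18.8
time: 6.75
tool_pos: [350.5, -262.9, -7.6]
eef_rot: [-0.002, 0.899, 0.439, -0.001]
wrist_force: [0.1, -0.0, 0.4]
opening: 75.0
time: 7.75
tool_pos: [351.6, -264.0, -16.8]
eef_rot: [-0.0, 0.899, 0.439, 0.0]
wrist_force: [0.8, 0.4, -0.0]
opening: 94.9
```

```bash
python3 -m handwheel '0 0 0 0 0 2 -1; 0 0 0 0 0 4 -1; 0 0 0 0 0 6 -1; 0 0 0 0 0 7.5 -1; 0 0 0 0 0 7.5 -1; 0 0 0 0 0 7.5 1; 0 0 0 0 0 7.5 1; 0 0 0 0 0 7.5 1';  python3 -m handwheel '0 0 0 0 0 0 1; 0 0 0 0 0 0 1; 0 0 0 0 0 0 1; 0 0 0 0 0 0 1; 0 0 0 0 0 0 1; 0 0 0 0 0 0 1; 0 0 0 0 0 0 1; 0 0 0 0 0 0 1' 60; python3 -c "
from h import *
st();rows((420,-190,90,27))"
```

```text
time: 8.75
tool_pos: [351.6, -264.0, -24.2]
eef_rot: [0.0, 0.899, 0.439, 0.0]
wrist_force: [-0.2, 0.5, -1.0]
opening: 70.5
time: 9.75
tool_pos: [351.6, -264.0, -24.3]
eef_rot: [0.0, 0.899, 0.439, 0.0]
wrist_force: [-0.8, -0.9, 0.2]
opening: 23.5
t 9.75 tcp [ 351.6 -264.   -24.3] phi 52.04 F [-0.8 -0.9  0.2] M [-0.16  0.12  0.03] op 23.5 q [-0.79  0.61  2.19  0.    0.35 -1.7 ] tilt [0.     0.0001]
az 0.4370  xyz 100.4 8.4 -114.3
```

```bash
python3 -m handwheel '0 0 0 0 0 -30 1; 0 0 0 0 0 -80 1; 0 0 0.1 30 3 -114 1; 0 0 0.25 60 5 -114 1; 0 0 0.437 100.4 8.4 -114 1; 0 0 0.437 100.4 8.4 -114 1; 0 0 0.437 100.4 8.4 -114 1; 0 0 0.437 100.4 8.4 -114 1'; python3 - <<'E'
from h import *
st()
s=env.snapshot("side"); u,v=proj(s,(420,-190,126)).astype(int); print(u,v)
cv2.imwrite("pics/c5.png",crop(s,u-60,v-40,130,95,6))
E
```

```text
time: 10.75
tool_pos: [419.4, -190.4, 89.6]
eef_rot: [-0.0, 0.972, 0.234, -0.0]
wrist_force: [0.7, 0.0, -2.0]
opening: 23.4
t 10.75 tcp [ 419.4 -190.4   89.6] phi 27.04 F [ 0.7  0.  -2. ] M [-0.07 -0.01  0.  ] op 23.4 q [-0.57  0.4   2.05  0.    0.69 -1.04] tilt [-0.0002 -0.0001]
237 236
```

View pics/c5.png

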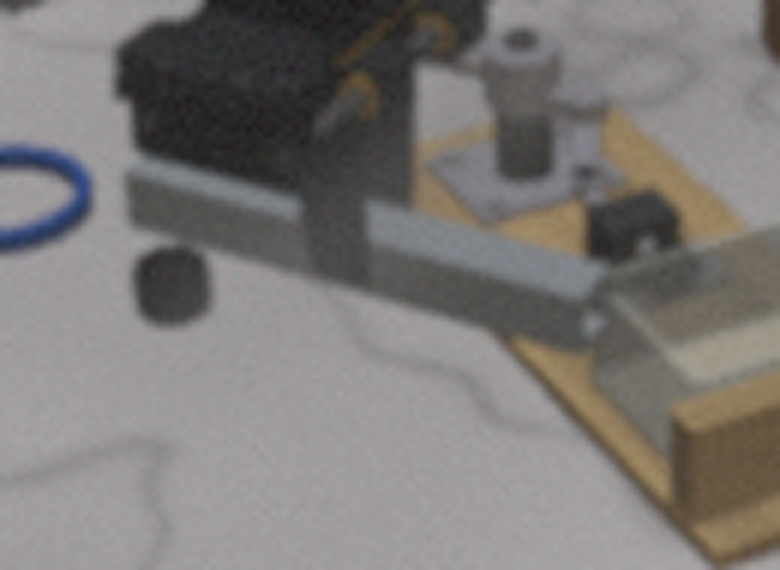

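The end at (595,315) is still too oblique to judge, so I'll turn it to face the side camera.

```bash
python3 -m handwheel '0 0 0.17 0 0 0 1; 0 0 0.35 0 0 0 1; 0 0 0.52 0 0 0 1; 0 0 0.7 0 0 0 1; 0 0 0.85 0 0 0 1; 0 0 0.95 0 0 0 1; 0 0 0.95 0 0 0 1; 0 0 0.95 0 0 0 1'; python3 - <<'E'
from h import *
st()
s=env.snapshot("side"); f=np.radians(27-54.4-90); u,v=proj(s,np.array([420,-190,126])+95*np.array([np.cos(f),np.sin(f),0])).astype(int); print(u,v)
cv2.imwrite("pics/c6.png",crop(s,u-35,v-25,70,50,8))
E
```

```text
time: 11.8
tool_pos: [419.8, -190.2, 89.7]
eef_rot: [-0.0, 0.972, -0.236, -0.0]
wrist_force: [-0.4, 0.3, -1.5]
opening: 23.2
t 11.80 tcp [ 419.8 -190.2   89.7] phi -27.31 F [-0.4  0.3 -1.5] M [-0.09  0.12  0.01] op 23.2 q [-0.57  0.4   2.05  0.    0.69 -0.09] tilt [-0.0001 -0.    ]
240 261
```

View pics/c6.png

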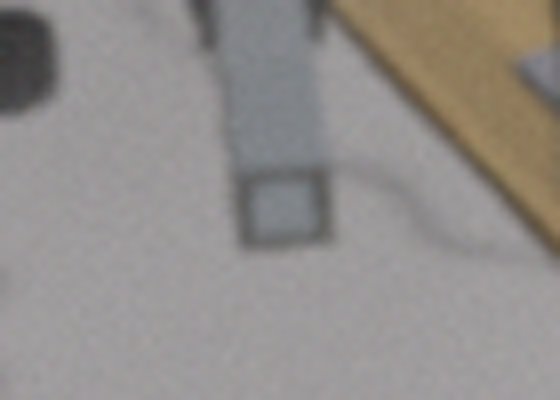

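The end face shows a dark rim around a lighter inner square at px (240,261), so the open socket is at φ-90 as hoped. Moving to the pre-insertion pose 15 mm outside the stub end.

```bash
python3 -c "
from h import *
rows((516.9,141.8,90,26.8))"
```

```text
az -0.9448  xyz -66.2 -339.5 -0.3
```

```bash
python3 -m handwheel '0 0 -0.1 -12 -60 -0.3 1; 0 0 -0.25 -24 -120 -0.3 1; 0 0 -0.43 -36 -180 -0.3 1; 0 0 -0.6 -48 -240 -0.3 1; 0 0 -0.78 -60 -300 -0.3 1; 0 0 -0.9448 -66.2 -339.5 -0.3 1; 0 0 -0.9448 -66.2 -339.5 -0.3 1; 0 0 -0.9448 -66.2 -339.5 -0.3 1'; python3 - <<'E'
from h import *
st(); rows((516.9,141.8,25.7,26.8))
E
```

```text
time: 12.85
tool_pos: [517.1, 141.4, 89.8]
eef_rot: [-0.0, 0.973, 0.231, -0.0]
wrist_force: [-0.3, 0.1, -1.5]
opening: 23.5
t 12.85 tcp [517.1 141.4  89.8] phi 26.67 F [-0.3  0.1 -1.5] M [-0.06  0.04 -0.04] op 23.5 q [ 0.14  0.49  1.88 -0.    0.78 -0.32] tilt [-0.     -0.0004]
az -0.0022  xyz -0.0 -0.4 64.1
```

```bash
python3 -m handwheel '0 0 0 0 0 30 1; 0 0 0 0 0 55 1; 0 0 0 0 0 64 1; 0 0 0 0 0 64 1; 0 0 0 0 0 64 1; 0 0 0 0 0 64 1; 0 0 0 0 0 64 1; 0 0 0 0 0 64 1'; python3 - <<'E'
from h import *
st()
t=env.snapshot("top");s=env.snapshot("side"); cv2.imwrite("pics/t7.png",t["color"]);cv2.imwrite("pics/s7.png",s["color"])
a=np.zeros((600,800,3),np.uint8)
a[:,:400]=cv2.resize(t["color"][178:223,220:250+0],(400,600),interpolation=2); a[:,400:]=cv2.resize(s["color"][170:245,220:270],(400,600),interpolation=2)
cv2.imwrite("pics/c7.png",a)
f=np.radians(26.7-90); d=np.array([np.cos(f),np.sin(f),0]); c=np.array([517.,141.5,62])
for n,k in(("mid",0),("mouth",95),("stubend",110),("hinge",185)):
  print(n,(proj(t,c+k*d)-[220,178])*13.33,(proj(s,c+k*d)-[220,170])*8+[400,0])
E
```

```text
time: 13.85
tool_pos: [517.7, 141.9, 26.3]
eef_rot: [-0.0, 0.973, 0.231, 0.0]
wrist_force: [-0.2, -0.6, -2.5]
opening: 23.8
t 13.85 tcp [517.7 141.9  26.3] phi 26.71 F [-0.2 -0.6 -2.5] M [-0.1   0.06 -0.02] op 23.8 q [ 0.14  0.59  1.92  0.    0.63 -0.32] tilt [-0.      0.0002]
mid [-254.99949304  601.31037939] [283.94559455 181.67600077]
mouth [132.63927283 407.46352822] [517.93490712 241.41878552]
stubend [193.57231493 376.99268943] [556.06145793 251.15335968]
hinge [497.12874198 225.19296578] [751.79050887 301.12743085]
```

View pics/c7.png

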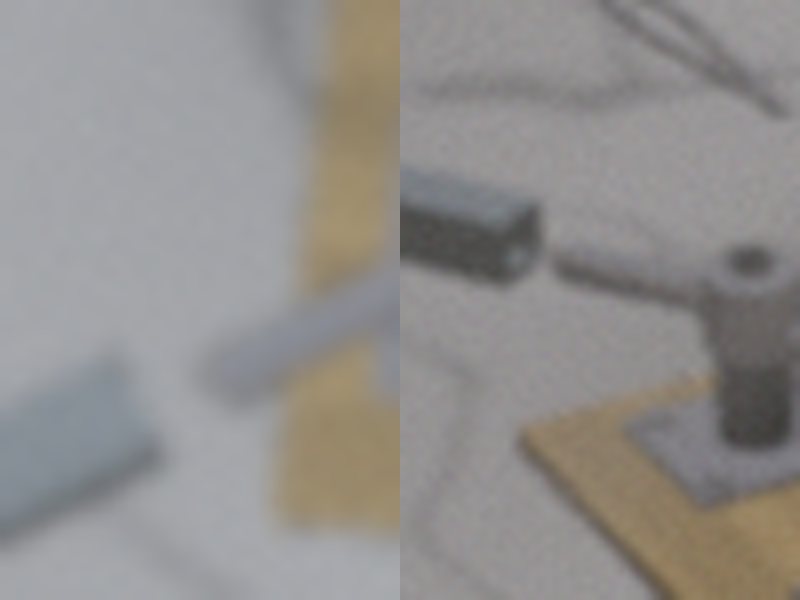

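The bar mouth and the stub face each other, and both are level. In the top view the mouth is near (137,395) and the tip near (200,375). In the side view the tip looks slightly low against the prediction, so I'll do a quick numeric check of the centrelines.

```bash
python3 - <<'E'
from h import *
t=env.snapshot("top");s=env.snapshot("side")
gt=t["color"].astype(float).mean(2);gs=s["color"].astype(float).mean(2)
print("top rows196-214 cols 233-246");print(gt[196:214,233:247].astype(int))
print("b-r");print((t["color"].astype(int)[196:214,233:247,0]-t["color"].astype(int)[196:214,233:247,2]))
print("side rows196-210, cols 234-262");print(gs[196:212,234:262:1].astype(int))
f=np.radians(26.7-90); d=np.array([np.cos(f),np.sin(f),0]);n=np.array([-d[1],d[0],0]); c=np.array([517.7,141.9,62])
for k in(80,95,110,120,130,140,150,185):
  print(k,proj(t,c+k*d).round(2),proj(s,c+k*d).round(2))
print("1mm n:",proj(t,c+110*d+10*n)-proj(t,c+110*d),proj(s,c+110*d+10*n)-proj(s,c+110*d),"z10",proj(s,c+110*d+[0,0,10])-proj(s,c+110*d),proj(t,c+110*d+[0,0,10])-proj(t,c+110*d))
E
```

```text
top rows196-214 cols 233-246
[[165 164 166 165 165 164 164 162 158 147 139 136 136 138]
 [164 165 164 165 163 164 165 163 159 148 136 133 131 132]
 [164 164 164 164 164 164 166 164 159 148 134 128 129 130]
 [164 165 164 165 163 164 164 163 159 146 134 129 132 137]
 [165 166 164 165 164 165 164 161 156 143 138 136 140 140]
 [164 164 165 166 163 161 159 154 150 142 142 141 141 139]
 [165 164 164 162 159 154 151 147 145 144 141 139 138 135]
 [166 164 158 154 150 147 145 142 142 141 139 135 135 132]
 [164 159 151 147 144 142 141 141 140 136 134 133 132 135]
 [163 156 146 144 142 140 139 136 134 132 133 134 136 139]
 [162 153 146 142 140 137 134 133 132 134 134 137 138 140]
 [165 158 152 144 139 138 138 137 137 138 139 137 137 137]
 [166 164 159 153 147 146 149 150 144 137 135 135 135 133]
 [165 165 165 164 160 159 160 154 144 136 134 131 131 131]
 [165 167 166 165 167 166 161 152 140 134 131 130 130 132]
 [162 165 168 167 167 166 163 152 141 135 133 132 131 132]
 [160 166 168 168 167 165 163 153 141 133 133 130 131 133]
 [162 165 166 167 168 166 163 151 141 133 131 131 132 131]]
b-r
[[  
[... 2663 characters left out ...]
7 145 146 147 142 146
  142 139 138 135 125 108  98  95  99  98]
 [149 150 146 145 147 148 145 147 148 147 145 146 143 147 146 145 147 144
  145 144 145 141 137 123 100  97  96  98]
 [147 147 148 147 149 145 150 147 147 146 147 148 142 147 148 145 144 141
  145 142 141 143 140 125  97  94  94  98]]
80 [225.24 210.62] [230.17 198.84]
95 [229.82 208.33] [234.89 200.05]
110 [234.39 206.05] [239.65 201.26]
120 [237.43 204.52] [242.85 202.08]
130 [240.47 203.  ] [246.07 202.9 ]
140 [243.51 201.48] [249.31 203.73]
150 [246.55 199.96] [252.56 204.56]
185 [257.16 194.66] [264.11 207.5 ]
1mm n: [-1.48911901 -3.00337566] [ 1.95784867 -1.58438365] z10 [-0.17200697 -3.29876714] [-0.38439036 -0.39374676]
```

Both views put the stub tip about 2 mm to the -n side. I'll use θ≈117.8°, hinge (599.8,-23.5), drop the bar by 1 mm, and start inserting along tool +y, watching the force.

```bash
python3 -c "
from h import *
rows((513.5,140.1,25.3,27.8),(507.9+0,150.7,25.3,27.8),(506.5,142,25.3,27.8))"
```

```text
az -0.0191  xyz -4.5 -0.3 0.8
az -0.0191  xyz -4.7 -12.2 0.8
az -0.0191  xyz -9.9 -5.1 0.8
```

```bash
python3 -m handwheel '0 0 -0.019 -4.5 0 0.8 1; 0 0 -0.019 -4.5 0 0.8 1; 0 0 -0.019 -4.5 0 0.8 1; 0 0 -0.019 -4.5 0 0.8 1; 0 0 -0.019 -4.6 3 0.8 1; 0 0 -0.019 -4.6 6 0.8 1; 0 0 -0.019 -4.7 9 0.8 1; 0 0 -0.019 -4.7 12 0.8 1';  python3 -c "
from h import *
st()";python3 -m handwheel '0 0 0 0 2 0 1; 0 0 0 0 4 0 1; 0 0 0 0 6 0 1; 0 0 0 0 8 0 1; 0 0 0 0 10 0 1; 0 0 0 0 10 0 1; 0 0 0 0 10 0 1; 0 0 0 0 10 0 1';  python3 -c "
from h import *
st()"
```

```text
time: 15.05
tool_pos: [518.9, 128.8, 25.3]
eef_rot: [-0.0, 0.971, 0.24, 0.0]
wrist_force: [-0.1, 0.0, -2.2]
opening: 23.7
t 15.05 tcp [518.9 128.8  25.3] phi 27.79 F [-0.1  0.  -2.2] M [-0.08 -0.03 -0.01] op 23.7 q [ 0.12  0.59  1.93  0.    0.63 -0.37] tilt [-0.  0.]
time: 16.05
tool_pos: [523.4, 120.2, 25.3]
eef_rot: [-0.0, 0.971, 0.24, 0.0]
wrist_force: [0.2, 0.1, -1.2]
opening: 23.8
t 16.05 tcp [523.4 120.2  25.3] phi 27.80 F [ 0.2  0.1 -1.2] M [-0.08  0.02 -0.01] op 23.8 q [ 0.1   0.59  1.92  0.    0.63 -0.38] tilt [-0.  0.]
```

The mouth is about 7 mm over the stub with no force. Continuing.

```bash
python3 -m handwheel '0 0 0 0 2.5 0 1; 0 0 0 0 5 0 1; 0 0 0 0 7.5 0 1; 0 0 0 0 10 0 1; 0 0 0 0 12.5 0 1; 0 0 0 0 15 0 1; 0 0 0 0 15 0 1; 0 0 0 0 15 0 1';  python3 -c "
from h import *
st()"
```

```text
time: 17.05
tool_pos: [530.4, 106.9, 25.3]
eef_rot: [-0.0, 0.971, 0.24, 0.0]
wrist_force: [-0.3, 0.4, -2.8]
opening: 23.7
t 17.05 tcp [530.4 106.9  25.3] phi 27.79 F [-0.3  0.4 -2.8] M [-0.05  0.06 -0.04] op 23.7 q [ 0.08  0.59  1.91  0.    0.64 -0.41] tilt [-0.  0.]
```

```bash
python3 -m handwheel '0 0 0 0 2.5 0 1; 0 0 0 0 5 0 1; 0 0 0 0 7.5 0 1; 0 0 0 0 10 0 1; 0 0 0 0 12.5 0 1; 0 0 0 0 15 0 1; 0 0 0 0 17 0 1; 0 0 0 0 17 0 1';  python3 - <<'E'
from h import *
st()
t=env.snapshot("top");s=env.snapshot("side")
a=np.zeros((600,800,3),np.uint8)
a[:,:400]=cv2.resize(t["color"][170:230,220:260],(400,600),interpolation=2); a[:,400:]=cv2.resize(s["color"][170:245,220:270],(400,600),interpolation=2)
cv2.imwrite("pics/c8.png",a)
E
```

```text
time: 18.05
tool_pos: [538.4, 91.7, 25.2]
eef_rot: [-0.0, 0.971, 0.24, 0.0]
wrist_force: [0.3, -0.3, -1.3]
opening: 23.7
t 18.05 tcp [538.4  91.7  25.2] phi 27.79 F [ 0.3 -0.3 -1.3] M [-0.    0.02 -0.02] op 23.7 q [ 0.05  0.6   1.9   0.    0.64 -0.44] tilt [-0.  0.]
```

View pics/c8.png

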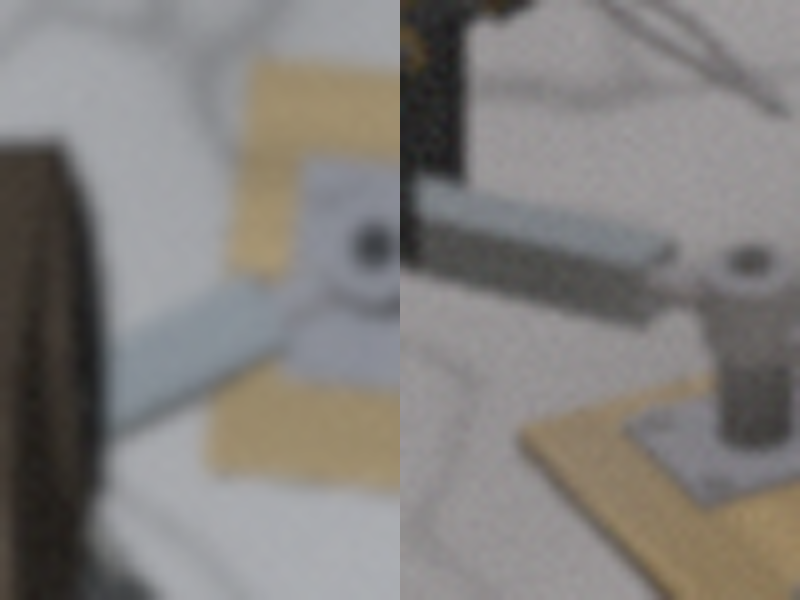

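The bar is over the stub, about 10 mm short of home, with its mouth near (280,310) in the top view. Creeping in.

```bash
python3 -m handwheel '0 0 0 0 1 0 1; 0 0 0 0 2 0 1; 0 0 0 0 3 0 1; 0 0 0 0 4 0 1; 0 0 0 0 5 0 1; 0 0 0 0 6 0 1; 0 0 0 0 7 0 1; 0 0 0 0 7 0 1';  python3 -c "
from h import *
st()"
```

```text
time: 19.15
tool_pos: [541.6, 85.6, 25.3]
eef_rot: [-0.0, 0.971, 0.24, 0.0]
wrist_force: [-0.4, 0.4, -2.6]
opening: 23.5
t 19.15 tcp [541.6  85.6  25.3] phi 27.79 F [-0.4  0.4 -2.6] M [-0.07  0.07  0.02] op 23.5 q [ 0.04  0.6   1.89  0.    0.65 -0.45] tilt [-0.  0.]
```

```bash
python3 -m handwheel '0 0 0 0 0.3 0 1; 0 0 0 0 0.6 0 1; 0 0 0 0 0.9 0 1; 0 0 0 0 1.2 0 1; 0 0 0 0 1.5 0 1; 0 0 0 0 1.8 0 1; 0 0 0 0 2 0 1; 0 0 0 0 2 0 1';  python3 -c "
from h import *
st()"
```

```text
time: 20.15
tool_pos: [542.6, 83.9, 25.3]
eef_rot: [-0.0, 0.971, 0.24, 0.0]
wrist_force: [-0.2, -0.6, -1.6]
opening: 23.7
t 20.15 tcp [542.6  83.9  25.3] phi 27.80 F [-0.2 -0.6 -1.6] M [-0.05  0.01  0.03] op 23.7 q [ 0.03  0.6   1.89  0.    0.65 -0.45] tilt [-0.  0.]
```

```bash
python3 -m handwheel '0 0 0 0 0.3 0 1; 0 0 0 0 0.6 0 1; 0 0 0 0 0.9 0 1; 0 0 0 0 1.2 0 1; 0 0 0 0 1.5 0 1; 0 0 0 0 1.8 0 1; 0 0 0 0 2 0 1; 0 0 0 0 2 0 1';  python3 -c "
from h import *
st()"
```

```text
time: 21.15
tool_pos: [543.2, 82.5, 25.3]
eef_rot: [-0.0, 0.971, 0.24, -0.0]
wrist_force: [-0.9, 5.6, -0.7]
opening: 23.9
t 21.15 tcp [543.2  82.5  25.3] phi 27.80 F [-0.9  5.6 -0.7] M [0.92 0.34 0.08] op 23.9 q [ 0.03  0.6   1.89  0.    0.65 -0.46] tilt [-0.0003 -0.0002]
```

Contact at 5 N, with r = 120.1 mm, so the bar is home. Now the swing: an arc about the hinge (R=120, hinge along tool +y), first backing off 0.8 mm.

```bash
python3 -m handwheel '0 0 0 0 -0.8 0 1; 0 0 0.035 4.2 -0.7 0 1; 0 0 0.07 8.4 -0.5 0 1; 0 0 0.105 12.5 -0.1 0 1; 0 0 0.14 16.7 0.4 0 1; 0 0 0.1745 20.8 1 0 1; 0 0 0.2094 25 1.8 0 1; 0 0 0.2094 25 1.8 0 1';  cat >> h.py <<'E'
def arc():
    st(); o=env.get_obs(); H=np.array([599.8,-23.5]); r=np.array(o["tool_pos"][:2])-H; R=np.linalg.norm(r); th=np.degrees(np.arctan2(r[1],r[0])); e=r/R
    F=np.array(o["wrist_force"][:2]); print("R %.1f theta %.2f joint~%.3f Frad %.1f Ftan(opening dir) %.1f"%(R,th,np.radians(123.1-th),F@e,F@np.array([-e[1],e[0]])))
E
python3 -c "
from h import *
arc()"
```

```text
time: 22.15
tool_pos: [564.9, 91.6, 24.9]
eef_rot: [0.0, 0.991, 0.137, -0.002]
wrist_force: [-7.3, -2.9, 1.7]
opening: 23.3
t 22.15 tcp [564.9  91.6  24.9] phi 15.73 F [-7.3 -2.9  1.7] M [-0.86  1.31 -0.38] op 23.3 q [ 0.05  0.62  1.83 -0.    0.69 -0.23] tilt [ 0.     -0.0019]
R 120.3 theta 106.84 joint~0.284 Frad -0.7 Ftan(opening dir) 7.8
```

```bash
python3 -m handwheel '0 0 0.02 2.4 0 0 1; 0 0 0.04 4.8 0.1 0 1; 0 0 0.06 7.2 0.2 0 1; 0 0 0.08 9.6 0.4 0 1; 0 0 0.1 12 0.6 0 1; 0 0 0.12 14.4 0.9 0 1; 0 0 0.14 16.7 1.2 0 1; 0 0 0.14 16.7 1.2 0 1';python3 -c "
from h import *
arc()"
```

```text
time: 23.15
tool_pos: [580.7, 95.2, 24.9]
eef_rot: [0.0, 0.998, 0.067, -0.002]
wrist_force: [-9.0, -2.0, 3.0]
opening: 23.7
t 23.15 tcp [580.7  95.2  24.9] phi 7.73 F [-9. -2.  3.] M [-0.61  1.72 -0.32] op 23.7 q [ 0.05  0.64  1.79 -0.    0.72 -0.08] tilt [ 0.0001 -0.0024]
R 120.2 theta 99.13 joint~0.418 Frad -0.5 Ftan(opening dir) 9.2
```

```bash
python3 -m handwheel '0 0 0.015 1.8 0 0 1; 0 0 0.03 3.6 0.1 0 1; 0 0 0.045 5.4 0.1 0 1; 0 0 0.06 7.2 0.2 0 1; 0 0 0.075 9 0.3 0 1; 0 0 0.09 10.8 0.5 0 1; 0 0 0.09 10.8 0.5 0 1; 0 0 0.09 10.8 0.5 0 1';python3 -c "
from h import *
arc()"
```

```text
time: 24.15
tool_pos: [591.4, 96.3, 24.9]
eef_rot: [0.0, 1.0, 0.023, -0.002]
wrist_force: [-9.4, 0.1, 3.2]
opening: 23.6
t 24.15 tcp [591.4  96.3  24.9] phi 2.59 F [-9.4  0.1  3.2] M [-0.28  1.8  -0.25] op 23.6 q [ 0.05  0.65  1.76 -0.    0.73  0.01] tilt [ 0.0001 -0.0024]
R 120.1 theta 94.02 joint~0.508 Frad 0.8 Ftan(opening dir) 9.3
```

```bash
python3 -m handwheel '0 0 0.012 1.4 0 0 1; 0 0 0.024 2.9 0 0 1; 0 0 0.036 4.3 0.1 0 1; 0 0 0.048 5.8 0.1 0 1; 0 0 0.06 7.2 0.2 0 1; 0 0 0.07 8.4 0.3 0 1; 0 0 0.07 8.4 0.3 0 1; 0 0 0.07 8.4 0.3 0 1';python3 -c "
from h import *
arc()"
```

```text
time: 25.15
tool_pos: [599.8, 96.6, 24.9]
eef_rot: [0.0, 1.0, -0.012, -0.002]
wrist_force: [-9.1, 1.7, 3.3]
opening: 23.3
t 25.15 tcp [599.8  96.6  24.9] phi -1.42 F [-9.1  1.7  3.3] M [-0.14  1.79 -0.25] op 23.3 q [0.05 0.66 1.74 0.   0.74 0.08] tilt [ 0.0001 -0.0024]
R 120.1 theta 89.98 joint~0.578 Frad 1.7 Ftan(opening dir) 9.1
```

```bash
python3 -m handwheel '0 0 0.01 1.2 0 0 1; 0 0 0.02 2.4 0 0 1; 0 0 0.03 3.6 0.1 0 1; 0 0 0.04 4.8 0.1 0 1; 0 0 0.05 6 0.15 0 1; 0 0 0.05 6 0.15 0 1; 0 0 0.05 6 0.15 0 1; 0 0 0.05 6 0.15 0 1';python3 -c "
from h import *
arc()"
```

```text
time: 26.15
tool_pos: [606.0, 96.4, 24.9]
eef_rot: [0.0, 0.999, -0.037, -0.002]
wrist_force: [-8.6, 1.9, 2.0]
opening: 23.5
t 26.15 tcp [606.   96.4  24.9] phi -4.29 F [-8.6  1.9  2. ] M [ 0.11  1.69 -0.26] op 23.5 q [0.05 0.67 1.73 0.   0.75 0.12] tilt [ 0.0001 -0.0021]
R 120.1 theta 87.03 joint~0.630 Frad 1.4 Ftan(opening dir) 8.6
```

```bash
python3 -m handwheel '0 0 0.01 1.2 0 0 1; 0 0 0.02 2.4 0 0 1; 0 0 0.03 3.6 0 0 1; 0 0 0.04 4.8 0.1 0 1; 0 0 0.05 6 0.1 0 1; 0 0 0.05 6 0.1 0 1; 0 0 0.05 6 0.1 0 1; 0 0 0.05 6 0.1 0 1';python3 -c "
from h import *
arc()"
```

```text
time: 27.15
tool_pos: [612.2, 95.9, 25.0]
eef_rot: [0.0, 0.998, -0.062, -0.002]
wrist_force: [-8.1, 2.8, 2.6]
opening: 23.5
t 27.15 tcp [612.2  95.9  25. ] phi -7.16 F [-8.1  2.8  2.6] M [ 0.19  1.53 -0.32] op 23.5 q [0.05 0.67 1.71 0.   0.76 0.17] tilt [ 0.     -0.0019]
R 120.1 theta 84.06 joint~0.681 Frad 1.9 Ftan(opening dir) 8.3
```

```bash
python3 -m handwheel '0 0 0.01 1.2 0 0 1; 0 0 0.02 2.4 0 0 1; 0 0 0.03 3.6 0 0 1; 0 0 0.04 4.8 0.1 0 1; 0 0 0.04 4.8 0.1 0 1; 0 0 0.04 4.8 0.1 0 1; 0 0 0.04 4.8 0.1 0 1; 0 0 0.04 4.8 0.1 0 1';python3 -c "
from h import *
arc()"
```

```text
time: 28.15
tool_pos: [617.2, 95.3, 25.0]
eef_rot: [-0.0, 0.997, -0.082, -0.002]
wrist_force: [-7.5, 2.2, 1.8]
opening: 23.7
t 28.15 tcp [617.2  95.3  25. ] phi -9.46 F [-7.5  2.2  1.8] M [ 0.23  1.44 -0.38] op 23.7 q [0.05 0.68 1.7  0.   0.77 0.21] tilt [-0.     -0.0017]
R 120.1 theta 81.66 joint~0.723 Frad 1.1 Ftan(opening dir) 7.7
```

```bash
python3 -m handwheel '0 0 0.01 1.2 0 0 1; 0 0 0.02 2.4 0 0 1; 0 0 0.03 3.6 0 0 1; 0 0 0.04 4.8 0.1 0 1; 0 0 0.05 6 0.1 0 1; 0 0 0.05 6 0.1 0 1; 0 0 0.05 6 0.1 0 1; 0 0 0.05 6 0.1 0 1';python3 -c "
from h import *
arc()"
```

```text
time: 29.15
tool_pos: [623.5, 94.3, 25.0]
eef_rot: [-0.0, 0.994, -0.107, -0.001]
wrist_force: [-5.6, 2.6, 2.3]
opening: 23.7
t 29.15 tcp [623.5  94.3  25. ] phi -12.32 F [-5.6  2.6  2.3] M [ 0.34  1.11 -0.33] op 23.7 q [0.05 0.68 1.68 0.   0.78 0.26] tilt [-0.     -0.0013]
R 120.1 theta 78.63 joint~0.776 Frad 1.4 Ftan(opening dir) 6.0
```

```bash
python3 -m handwheel '0 0 0.01 1.2 0 0 1; 0 0 0.02 2.4 0 0 1; 0 0 0.03 3.6 0 0 1; 0 0 0.035 4.2 0.1 0 1; 0 0 0.035 4.2 0.1 0 1; 0 0 0.035 4.2 0.1 0 1; 0 0 0.035 4.2 0.1 0 1; 0 0 0.035 4.2 0.1 0 1';python3 -c "
from h import *
arc()"
```

```text
time: 30.15
tool_pos: [628.7, 93.2, 25.2]
eef_rot: [-0.0, 0.992, -0.124, -0.0]
wrist_force: [-3.3, 3.4, 0.1]
opening: 23.3
t 30.15 tcp [628.7  93.2  25.2] phi -14.29 F [-3.3  3.4  0.1] M [ 0.53  0.67 -0.26] op 23.3 q [0.04 0.69 1.67 0.   0.78 0.29] tilt [-0.0001 -0.    ]
R 120.2 theta 76.11 joint~0.820 Frad 2.5 Ftan(opening dir) 4.0
```

The force is fading, so I'll take smaller steps.

```bash
python3 -m handwheel '0 0 0.007 0.8 0 0 1; 0 0 0.014 1.7 0 0 1; 0 0 0.021 2.5 0 0 1; 0 0 0.03 3.6 0 0 1; 0 0 0.03 3.6 0 0 1; 0 0 0.03 3.6 0 0 1; 0 0 0.03 3.6 0 0 1; 0 0 0.03 3.6 0 0 1';python3 -c "
from h import *
arc()"
```

```text
time: 31.15
tool_pos: [632.5, 92.1, 25.3]
eef_rot: [-0.0, 0.99, -0.139, 0.0]
wrist_force: [1.2, 4.3, -1.5]
opening: 23.7
t 31.15 tcp [632.5  92.1  25.3] phi -16.00 F [ 1.2  4.3 -1.5] M [ 0.56 -0.11 -0.03] op 23.7 q [0.04 0.69 1.66 0.   0.79 0.32] tilt [-0.0001  0.0003]
R 120.1 theta 74.23 joint~0.853 Frad 4.5 Ftan(opening dir) 0.0
```

```bash
python3 -m handwheel '0 0 0.007 0.8 0 0 1; 0 0 0.014 1.7 0 0 1; 0 0 0.02 2.4 0 0 1; 0 0 0.02 2.4 0 0 1; 0 0 0.02 2.4 0 0 1; 0 0 0.02 2.4 0 0 1; 0 0 0.02 2.4 0 0 1; 0 0 0.02 2.4 0 0 1';python3 -c "
from h import *
arc()"
```

```text
time: 32.15
tool_pos: [634.6, 91.5, 25.3]
eef_rot: [-0.0, 0.989, -0.149, 0.0]
wrist_force: [0.9, 3.7, -0.5]
opening: 23.6
t 32.15 tcp [634.6  91.5  25.3] phi -17.14 F [ 0.9  3.7 -0.5] M [ 0.64 -0.13 -0.01] op 23.6 q [0.04 0.69 1.66 0.   0.79 0.34] tilt [-0.      0.0001]
R 120.1 theta 73.15 joint~0.872 Frad 3.8 Ftan(opening dir) 0.2
```

```bash
python3 -m handwheel '0 0 0.007 0.8 -0.3 0 1; 0 0 0.014 1.7 -0.5 0 1; 0 0 0.025 3 -0.7 0 1; 0 0 0.025 3 -0.7 0 1; 0 0 0.025 3 -0.7 0 1; 0 0 0.025 3 -0.7 0 1; 0 0 0.025 3 -0.7 0 1; 0 0 0.025 3 -0.7 0 1';python3 -c "
from h import *
arc()"
```

```text
time: 33.15
tool_pos: [637.9, 91.0, 25.4]
eef_rot: [0.0, 0.987, -0.161, 0.0]
wrist_force: [3.5, -4.2, -2.7]
opening: 23.4
t 33.15 tcp [637.9  91.   25.4] phi -18.57 F [ 3.5 -4.2 -2.7] M [-0.87 -0.6   0.23] op 23.4 q [ 0.04  0.7   1.65 -0.    0.8   0.36] tilt [0.0001 0.0004]
R 120.6 theta 71.58 joint~0.899 Frad -2.8 Ftan(opening dir) -4.7
```

```bash
python3 -m handwheel '0 0 0.007 0.8 0 0 1; 0 0 0.014 1.7 0 0 1; 0 0 0.02 2.4 0 0 1; 0 0 0.02 2.4 0 0 1; 0 0 0.02 2.4 0 0 1; 0 0 0.02 2.4 0 0 1; 0 0 0.02 2.4 0 0 1; 0 0 0.02 2.4 0 0 1';python3 -c "
from h import *
arc()"
```

```text
time: 34.15
tool_pos: [639.9, 90.6, 25.3]
eef_rot: [-0.0, 0.985, -0.171, -0.0]
wrist_force: [2.0, -1.6, -1.2]
opening: 23.4
t 34.15 tcp [639.9  90.6  25.3] phi -19.73 F [ 2.  -1.6 -1.2] M [-0.5  -0.21  0.12] op 23.4 q [0.04 0.7  1.64 0.   0.8  0.38] tilt [-0.0001 -0.    ]
R 120.9 theta 70.65 joint~0.915 Frad -0.9 Ftan(opening dir) -2.4
```

Past the dead point: the tangential force has reversed and the handle now pulls itself on, about 0.06 past. Now I draw the bar off along tool -y.

```bash
python3 -m handwheel '0 0 0.01 1.2 0 0 1; 0 0 0.01 1.2 -3 0 1; 0 0 0.01 1.2 -7 0 1; 0 0 0.01 1.2 -11 0 1; 0 0 0.01 1.2 -15 0 1; 0 0 0.01 1.2 -19 0 1; 0 0 0.01 1.2 -23 0 1; 0 0 0.01 1.2 -27 0 1';python3 -c "
from h import *
arc()"
```

```text
time: 35.15
tool_pos: [650.2, 115.8, 25.3]
eef_rot: [-0.0, 0.984, -0.176, 0.0]
wrist_force: [0.2, -0.4, -2.0]
opening: 23.6
t 35.15 tcp [650.2 115.8  25.3] phi -20.30 F [ 0.2 -0.4 -2. ] M [-0.11  0.14  0.  ] op 23.6 q [0.08 0.72 1.6  0.   0.82 0.43] tilt [-0.  0.]
R 148.1 theta 70.11 joint~0.925 Frad -0.3 Ftan(opening dir) -0.3
```

```bash
python3 -m handwheel '0 0 0 0 -6 0 1; 0 0 0 0 -13 0 1; 0 0 0 0 -20 0 1; 0 0 0 0 -28 0 1; 0 0 0 0 -36 0 1; 0 0 0 0 -46 0 1; 0 0 0 0 -56 0 1; 0 0 0 0 -66 0 1';python3 - <<'E'
from h import *
arc(); t=env.snapshot("top")
print("scraper head",pt(t,165,228,7),pt(t,140,230,7),"tweezers",pt(t,190,150,3),pt(t,123,147,3))
rows((620,230,25.3,-20.3),(620,230,-22,-20.3))
cv2.imwrite("pics/c9.png",cv2.resize(t["color"][140:290,120:320],(800,600),interpolation=2))
E
```

```text
time: 36.15
tool_pos: [673.2, 178.1, 25.3]
eef_rot: [-0.0, 0.984, -0.176, 0.0]
wrist_force: [-0.9, -0.1, -1.0]
opening: 23.6
t 36.15 tcp [673.2 178.1  25.3] phi -20.30 F [-0.9 -0.1 -1. ] M [-0.12  0.09  0.03] op 23.6 q [0.16 0.76 1.5  0.   0.88 0.52] tilt [-0.0001  0.    ]
R 214.6 theta 69.99 joint~0.927 Frad -0.4 Ftan(opening dir) 0.8
scraper head [506.43743921 261.80824874   7.        ] [500.51093891 338.28468996   7.        ] tweezers [751.70235029 191.8461402    3.        ] [762.13423977 403.25513741   3.        ]
az 0.0006  xyz -67.9 -29.2 0.0
az 0.0006  xyz -67.9 -29.2 47.3
```

View pics/c9.png

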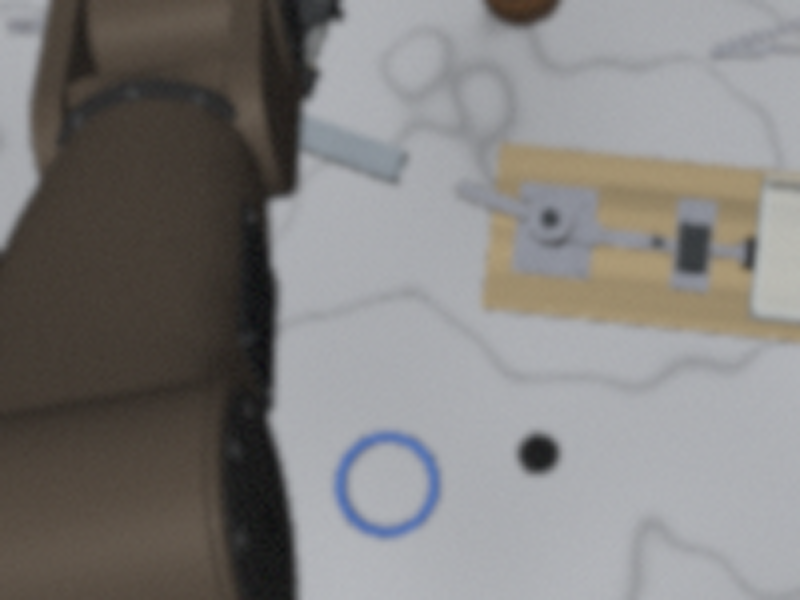

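The bar is off the stub (mouth near (400,170)), the handle stays thrown (stub end near (465,188)), and the plunger is on the box. Laying the bar at (620,230), which is free bench.

```bash
python3 -m handwheel '0 0 0 -30 -15 0 1; 0 0 0 -67.9 -29.2 0 1; 0 0 0 -67.9 -29.2 10 1; 0 0 0 -67.9 -29.2 20 1; 0 0 0 -67.9 -29.2 30 1; 0 0 0 -67.9 -29.2 38 1; 0 0 0 -67.9 -29.2 43 1; 0 0 0 -67.9 -29.2 43 1'; python3 -m handwheel '0 0 0 0 0 1 1; 0 0 0 0 0 2 1; 0 0 0 0 0 3 1; 0 0 0 0 0 4 1; 0 0 0 0 0 5 1; 0 0 0 0 0 6 1; 0 0 0 0 0 6 1; 0 0 0 0 0 6 1';python3 -c "
from h import *
st()"
```

```text
time: 37.2
tool_pos: [619.4, 228.2, -18.1]
eef_rot: [0.0, 0.984, -0.176, -0.0]
wrist_force: [-0.8, -0.3, -0.5]
opening: 23.6
time: 38.2
tool_pos: [619.5, 228.4, -23.7]
eef_rot: [-0.0, 0.984, -0.176, 0.0]
wrist_force: [0.4, -0.7, -1.0]
opening: 23.4
t 38.20 tcp [619.5 228.4 -23.7] phi -20.30 F [ 0.4 -0.7 -1. ] M [-0.07  0.11 -0.03] op 23.4 q [0.25 0.78 1.63 0.   0.73 0.61] tilt [-0.  0.]
```

Half a millimetre above the bench: lower 0.8 mm, open, rise.

```bash
python3 -m handwheel '0 0 0 0 0 0.4 1; 0 0 0 0 0 0.8 1; 0 0 0 0 0 0.8 1; 0 0 0 0 0 0.8 -1; 0 0 0 0 0 0.8 -1; 0 0 0 0 0 0.8 -1; 0 0 0 0 0 0.8 -1; 0 0 0 0 0 0.8 -1'; python3 -m handwheel '0 0 0 0 0 0 -1; 0 0 0 0 0 0 -1; 0 0 0 0 0 0 -1; 0 0 0 0 0 0 -1; 0 0 0 0 0 -20 -1; 0 0 0 0 0 -60 -1; 0 0 0 0 0 -110 -1; 0 0 0 0 0 -150 -1'
python3 -c "
from h import *
st(); rows((420,480,150,-20.3))"
```

```text
time: 39.2
tool_pos: [619.4, 228.3, -24.5]
eef_rot: [-0.0, 0.984, -0.176, -0.0]
wrist_force: [-0.2, 0.7, -0.2]
opening: 68.3
time: 40.2
tool_pos: [619.7, 228.4, 129.1]
eef_rot: [-0.001, 0.984, -0.176, 0.001]
wrist_force: [0.5, 0.3, 0.5]
opening: 94.7
t 40.20 tcp [619.7 228.4 129.1] phi -20.30 F [0.5 0.3 0.5] M [-0.13  0.09  0.03] op 94.7 q [0.25 0.59 1.53 0.   1.02 0.61] tilt [-0.0006  0.0011]
az 0.0000  xyz -274.6 -166.7 -20.9
```

Swing the arm away for a clear final look.

```bash
python3 -m handwheel '0 0 0 -50 -30 -21 -1; 0 0 0 -100 -60 -21 -1; 0 0 0 -150 -91 -21 -1; 0 0 0 -200 -121 -21 -1; 0 0 0 -250 -152 -21 -1; 0 0 0 -274.6 -166.7 -21 -1; 0 0 0 -274.6 -166.7 -21 -1; 0 0 0 -274.6 -166.7 -21 -1'
python3 - <<'E'
from h import *
st(); t=env.snapshot("top"); cv2.imwrite("pics/t10.png",t["color"])
cv2.imwrite("pics/c10.png",cv2.resize(t["color"][100:325,90:390],(800,600),interpolation=2))
rect(t,mask(t,(170,140,240,225),(90,18,40),(125,255,255)),22)
E
```

```text
time: 41.2
tool_pos: [420.2, 479.5, 147.3]
eef_rot: [-0.0, 0.984, -0.176, 0.0]
wrist_force: [-0.2, 0.4, -0.5]
opening: 95.0
t 41.20 tcp [420.2 479.5 147.3] phi -20.31 F [-0.2  0.4 -0.5] M [-0.09  0.17 -0.05] op 95.0 q [ 0.75  0.54  1.57 -0.    1.03  1.1 ] tilt [-0.0003  0.0003]
[[167.5, 191.8000030517578], [170.3000030517578, 184.3000030517578], [207.1999969482422, 197.8000030517578], [204.39999389648438, 205.39999389648438]] [[616.2, 253.4], [639.6, 245.6], [597.2, 131.6], [574.0, 139.7]] [606.8 192.6  22. ] [np.float64(121.3), np.float64(24.7), np.float64(121.6), np.float64(24.5)]
```

View pics/c10.png

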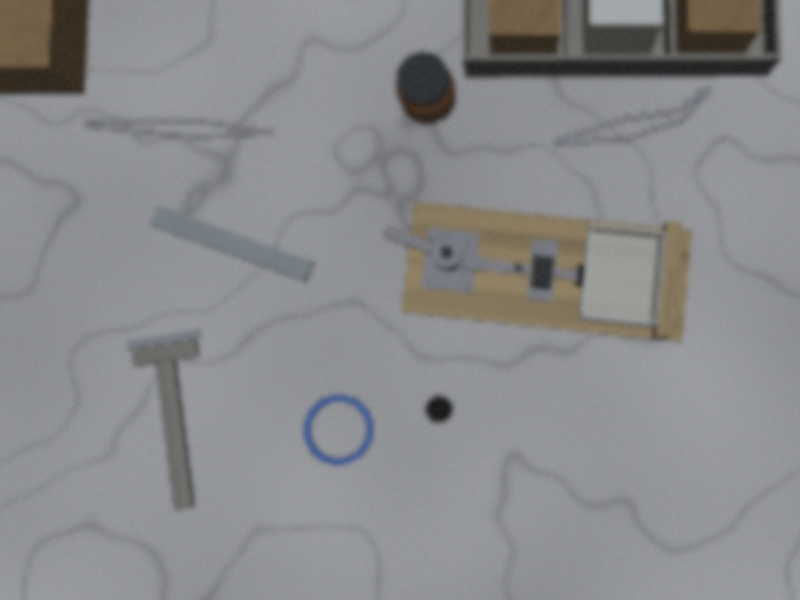

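The bar lies flat on clear bench, from (155,215) to (310,272) in the crop. The handle is still thrown with the stub end near (388,233), and the bystanders look unmoved. Handing in.

```bash
python3 -c "
from bench import env
print(env.hand_in())"
```

```text
the job is handed in; nothing more can be done
None
```

I closed the clamp with the bar, drew the bar off, laid it on clear bench and handed in at about 41 s. The hand-in gives no verdict, so the result rests on my own checks below.

- **Fitting the bar:** It went fully home on the stub. I felt about 5 N of contact with the bar's centre 120.1 mm from the hinge, against 120 mm expected.
- **Throwing the handle:** The sideways force peaked at about 9 N and faded to zero near 0.85 rad on the hand's own arc. It then reversed, so the handle was pulling itself on. I stopped at about 0.92 rad without feeling the hard stop. I could not read the handle joint directly.
- **Last look:** With the arm away, the handle was still thrown, the plunger was on the box, and the bar lay about 100 mm from the jig. The other things looked unmoved by eye; I did not measure them.

**Checks that disagreed:**
- **Fingertip height:** The fingertips were really about 29 mm higher than the reported tool height. The first grasp closed on nothing because of this. I worked out the offset from two views, confirmed it by going down in steps, and allowed for it afterwards.
- **Last bar measurement:** The colour mask caught only about 121 mm of the 190 mm bar because I cropped it too tightly. The bar's full length is visible in the final picture.

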